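# Lift a drawer off its stop and out of a bench chest

## Robot

A 7-joint arm with a two-finger parallel gripper is mounted at the origin on the work surface. World frame = base frame: x ahead of the robot, y to its left, z up, the work surface at z = 0. Lengths are in mm, angles in rad, forces in N, time in s.
With the tool pointing down it reaches from about 400 to 850 mm from the base axis. Payload 10.4 kg.
Tool frame: the origin (TCP) lies on the mounting face of the last link; the fingertips stand 182 mm ahead of it and the grasp point (between the pads) lies 164 mm ahead of it; z points along the fingers, y is the line along which they close (so a half turn about z gives the same grasp; the last joint's range is limited). The gripper opens to 87 mm and grips with 3 to 60 N. Pads are 19 mm wide; open, the fingers measure 117 mm over their backs; the gripper's body (75 mm by 190 mm) begins 51 mm behind the grasp point.
Start: joints at [-1.253, 0.332, -0.065, 1.46, 0.022, 1.35, -0.088], TCP at [208.887, 589.066, 404.776] pointing down, gripper open.
Joint ranges: [-2.6, 2.6], [-0.5, 2.12], [-1.47, 1.34], [0.16, 2.42], [-1.27, 4.41], [0.06, 2.06], [-2.6, 2.6]. Speed limits (rad/s): [2.22, 2.22, 2.79, 2.79, 3.14, 3.14, 3.14].

## Interface

Orientations are given as a 3x3 rotation matrix whose columns are the frame's x, y, z axes.
In Python, from plant import manip gives the robot as it stands.
- The arm moves only by the tool jog_arm, never from a script. Its argument "plan" is a list of rows, each a list of 5 numbers: the closure, from -1 (fully open) to 1 (shut), then the shift along the world's x, y, z in cm, then the turn about the world's z in units of 6 degrees (1.0 is 6 degrees). A call has 1 to 10 rows; each row is the pose to reach, as a shift and turn from the pose commanded when the call began; what a row does not reach only later rows make up. A row lasts 1/10 s, in which the tool goes at most 50 mm and 8.59 degrees, less where a joint would pass 70% of its speed; a pose out of reach is approached as far as the arm can. A call with a gripper value outside its range is refused whole. The fingers move at their own pace and stop on an object; "force" is the grip in N (left out, the last holds). Time passes only in rows, so rows that repeat a pose let the fingers close. It gives the time, the measured TCP pose, the force, the opening and the grip force at its end, in the units of the state.
- manip.sense(): the state, without advancing time (a new reading comes with each control period).
- manip.read_camera(name): name is "scene" or "top" or "wrist"; returns (picture, depth): 480x640x3 uint8, blue, green, red; 480x640 float32, mm along the optical axis (not along the pixel's ray), 0 where there is no reading.
- manip.camera_model(name): a dict with "mtx" (3x3 intrinsics, pixels), "rvec" (rotation vector, rad) and "tvec" (3), from world to camera coordinates, as OpenCV has them; the wrist camera has in their place "hand_eye" (4x4, takes a point from camera to tool coordinates, whose origin is the TCP and whose axes are the flange's). Camera axes: x right, y down, z forward; pixel columns grow to the right and rows downward; lengths in mm; the calibration is good to about 2 mm. A picture is of the moment at which its call begins: read the wrist's pose just before it. camera_model takes no time and is no camera call.
- manip.close_job(): hands the job in; it is judged then, once.
The state is a dict: "clock": time; "joint_positions": joint angles; "qvel": joint speeds; "effort": joint torques, N m; "tool_pos": TCP position; "tcp_rot": TCP orientation; "ft_force": force on the tool from outside, world axes, zero at the start; "ft_torque": the same for the moment, N m; "width": finger opening in mm; "finger_force": force on a finger pad.
Only numpy, scipy, OpenCV 4.12 (cv2) and the standard library are available. Lean on these libraries where they do the work, as an engineer would, in place of code of your own. Each camera call takes 0.05 s, during which the arm holds its last target. There are 200 camera calls.

## Task

On the bench the small drawer chest has one upper drawer left part-open: take that drawer right out and set it down gently, upright, in the middle of the rubber mat, with its two sockets still in it. Draw it out to its stop, then lift the front so that the tail dips under the retaining lip, and ease it out by feel without forcing it against the chest. Leave the other drawer and everything else on the bench where it is.

Things in the scene. Friction and masses are not known exactly. Their poses are not given: they have to be found in the camera images.
- chest: Fixed dark steel bench-top drawer chest, 296 mm wide, 185 deep, 167 high (tray rim 179). Origin: on the bench, middle of its front (mouth) plane; x points into the chest (drawers pull out along -x), y along its width, z up. Two open upper bays side by side; the two shut lower drawers (76 mm bar pulls 40 mm out, 39 to 57 mm up) are one with the chest.
- mouth_l (a point): Middle of the front edge of the floor of the upper bay at the chest's y = +68 mm (80 mm above the bench). Axes as the chest. Each bay is 124 mm wide, 75 mm from floor to roof, 173 mm deep. The part-open drawer may be in this bay or the other.
- mouth_r (a point): The same point of the other upper bay, at the chest's y = -68 mm. In each bay a retaining lip (steel strip 4 mm thick, across the whole bay) hangs 22 mm from the roof: 53 mm is free under it. Its front face lies 3 to 32 mm behind the mouth plane; this differs each time, cannot be seen, and must be felt with the drawer.
- drawer: The part-open upper drawer: loose, grey, 0.2 to 0.34 kg, standing 30 to 55 mm out. Origin: centre of its box's underside; x towards its tail (into the chest), z up. Box 160 mm long (x -80 to 80), 120 wide (2 mm play each side in the bay), floor 3 mm, side walls 4 mm thick, 36.5 high. Front panel x -88 to -80 mm, 130 wide, 72 high, with a bar pull.
- handle (a point): Middle of the drawer's bar pull, at (-126, 0, 52) mm in the drawer's frame: an upright flat aluminium bar 12 mm thick (along x), 76 mm wide (along y), 22 mm high, 32 mm clear in front of the panel (whose top is 9 mm above the bar's), held by two posts at y = +-33 mm (56 mm free between them). Pinch from above across its thickness, fingers only part open.
- tail (a point): Middle of the bottom edge of the drawer's tail, (80, 0, 0) mm in its frame. The tail wall (4 mm thick, 59 high) catches behind the lip, so level it comes out 120 to 149 mm from shut. Pivoting on this edge, on the bay floor at the stop, it passes under the lip once tilted some 31 deg; side walls stay clear to 35. Tilted over 5 mm short of the stop, they jam under the lip.
- drawer_b: The other upper drawer, same make, shut, in the other bay (loose: leave it alone). Same frame as drawer.
- socket_1: Steel socket, 26 mm diameter, 32 mm high, loose in the open drawer; origin at the centre of its foot.
- socket_2: Steel socket, 20 mm diameter, 26 mm high, loose in the open drawer; origin at the centre of its foot.
- mat: Black ribbed rubber mat lying fixed on the bench in front of the chest, 250 x 290 mm (x, y), 4 mm thick; origin at the centre of its underside, z up.
- oil: Small white oil bottle, 48 mm diameter, 100 mm high, standing on the chest's top; leave it.
- spray_can: Aluminium spray can, 58 mm diameter, 160 mm high, standing; leave it.
- mug: White mug, 76 mm diameter, 90 mm high; leave it.
- wrench: Steel wrench lying on the bench, origin under its middle; leave it.
- screwdriver: Screwdriver lying on the bench; leave it.
- tape: Roll of black tape lying flat, 96 mm diameter, 24 mm high; leave it.
- dumbbell: Small grey dumbbell lying on the bench, 210 mm long along its x, heads 58 mm diameter; leave it.

How it is judged:
By the outcome, as a careful person would: the job done as asked, in the order asked, and still so for the second after the job is handed in, with the robot touching nothing.
It also fails if it takes over 72 s, if anything falls off the work surface, if the arm or the gripper's body presses on something with over 40 N, if the wrist force passes 120 N, or if a joint passes its speed limit or range.

## Working session

There is one attempt and no reset: what is moved stays moved. The work goes in short steps, Python scripts to look and compute and a tool call to move; the robot and the scene stay as the last step left them, time stands still between calls to the robot, and variables do not carry over. Pictures are saved under pics/ and viewed, at most 10 in all, crops included, and the job is handed in when it is done.

Besides the shell and the picture viewer there is one more tool, called after "Request:" as name(argument=value, ...) on one line, values as JSON. jog_arm: Moves the arm, as the interface text tells. Its arguments: {"type":"object","properties":{"plan":{"type":"array","items":{"type":"array","items":{"type":"number"}}},"force":{"type":"number"}},"required":["plan"]}

```bash
mkdir -p pics; ls; cat > h.py <<'E'
import numpy as np, cv2
from plant import manip
def cam(n):
    m=manip.camera_model(n); K=np.array(m["mtx"],float)
    if "rvec" in m:
        R=cv2.Rodrigues(np.array(m["rvec"],float))[0]; t=np.array(m["tvec"],float).ravel()
        return K,R.T,-R.T@t
    s=manip.sense(); H=np.array(m["hand_eye"]); Rt=np.array(s["tcp_rot"]); p=np.array(s["tool_pos"])
    return K,Rt@H[:3,:3],Rt@H[:3,3]+p
def ray(c,uv):
    K,R,o=c; uv=np.atleast_2d(np.array(uv,float)); d=np.c_[uv,np.ones(len(uv))]@np.linalg.inv(K).T@R.T
    return o,d
def onz(c,uv,z):
    o,d=ray(c,uv); return o+d*((z-o[2])/d[:,2])[:,None]
def cloud(c,depth):
    o,d=ray(c,np.stack(np.meshgrid(np.arange(640),np.arange(480)),-1).reshape(-1,2))
    P=(o+d*depth.reshape(-1,1)).reshape(480,640,3); P[depth<=0]=np.nan; return P
def tri(c1,u1,c2,u2):
    o1,d1=ray(c1,u1);o2,d2=ray(c2,u2);d1=d1[0];d2=d2[0]
    s=np.linalg.lstsq(np.c_[d1,-d2],o2-o1,rcond=None)[0]; a=o1+s[0]*d1;b=o2+s[1]*d2
    return (a+b)/2,np.linalg.norm(a-b)
E
python3 - <<'E'
from h import *
for n in("scene","top"):
    c=cam(n); im,d=manip.read_camera(n); cv2.imwrite(f"pics/{n}0.png",im); np.savez(f"{n}0.npz",im=im,d=d); print(n,c[2],c[1][:,2],c[0][0,0])
s=manip.sense(); print(s["clock"],s["tcp_rot"],s["ft_force"],s["width"])
E
```

```text
pics
scene [1311.72630135 -885.41303026  873.64919942] [-0.58596875  0.59689099 -0.5480527 ] 566.4079025888248
top [ 236.87851941  -67.93832936 1636.11437062] [ 0.17518976  0.0013915  -0.9845337 ] 614.2334145430362
0.1 [[-9.42492373e-01  3.34227509e-01 -3.15280012e-04]
 [ 3.34227647e-01  9.42491688e-01 -1.13895371e-03]
 [-8.35208694e-05 -1.17883048e-03 -9.99999302e-01]] [-0.11881141 -0.401056   -0.09911184] 87.27554475637324
```

View pics/scene0.png

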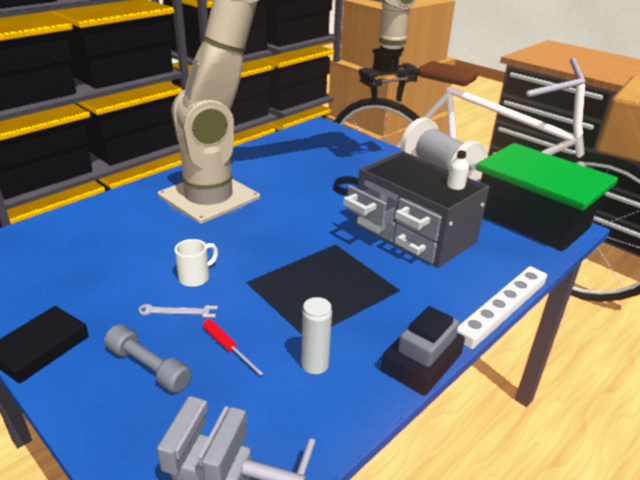

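View pics/top0.png

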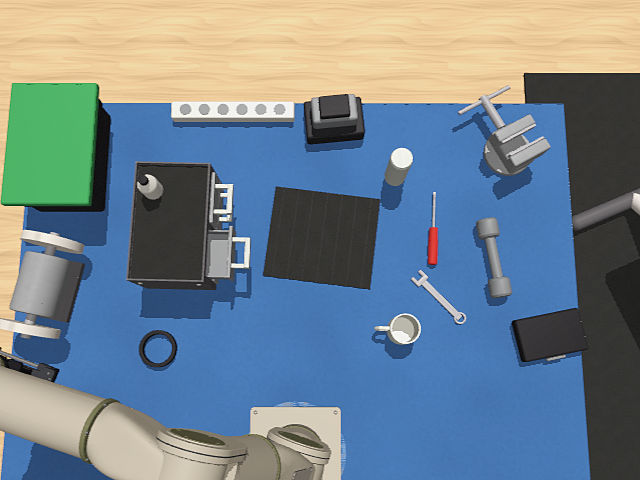

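```bash
python3 - <<'E'
from h import *
f=np.load("top0.npz"); im,d=f["im"],f["d"]; c=cam("top"); P=cloud(c,d)
np.set_printoptions(precision=1,suppress=True)
# white handles in chest region
g=im.astype(int); roi=np.zeros((480,640),bool); roi[170:290,205:262]=1
m=roi&(g.min(2)>190); n,l,st,ce=cv2.connectedComponentsWithStats(m.astype(np.uint8))
for i in range(1,n):
    if st[i,4]>15:
        Q=P[l==i]; print("white",st[i],ce[i],np.nanmedian(Q,0),np.nanpercentile(Q[:,2],[5,50,95]))
        print(cv2.minAreaRect(onz(c,np.argwhere(l==i)[:,::-1],143)[:,:2].astype(np.float32)))
# mat: dark px in region, not blue
mm=np.zeros((480,640),np.uint8); mm[175:300,258:390]=(g.max(2)<90)[175:300,258:390]
n,l,st,ce=cv2.connectedComponentsWithStats(mm); i=1+st[1:,4].argmax()
X=onz(c,np.argwhere(l==i)[:,::-1],4)[:,:2].astype(np.float32); r=cv2.minAreaRect(X); print("mat",r,np.nanmedian(P[l==i],0),cv2.boxPoints(r))
# chest top via depth
Q=P.reshape(-1,3); s=(Q[:,2]>150)&(Q[:,2]<190)&(Q[:,1]>100)&(Q[:,1]<700)&(Q[:,0]>250)&(Q[:,0]<800)
s2=s.reshape(480,640).astype(np.uint8); n,l,st,ce=cv2.connectedComponentsWithStats(s2); i=1+st[1:,4].argmax()
X=P[l==i]; r=cv2.minAreaRect(X[:,:2].astype(np.float32)); print("chest",r,cv2.boxPoints(r),np.nanpercentile(X[:,2],[5,50,95]))
E
```

```text
white [214 184  19  29 249] [225.7 197.1] [645.5 169.  141.6] [ 52.  141.6 148.8]
((633.686279296875, 180.00291442871094), (43.22266387939453, 72.659912109375), 89.6620101928711)
white [219 215  11   6  44] [224.2 218. ] [602.8 190.4  55.2] [46.6 55.2 63.3]
((581.9918212890625, 175.58718872070312), (11.835395812988281, 26.42275047302246), 14.519810676574707)
white [231 237  19  31 232] [243.2 252.4] [498.  121.8 141.9] [133.4 141.9 147.9]
((495.81329345703125, 133.10009765625), (42.354740142822266, 75.43669891357422), 87.33453369140625)
mat ((562.3031005859375, -67.10433959960938), (287.65765380859375, 250.6471405029297), 82.77931213378906) [559.3 -68.    5.2] [[ 419.9 -194. ]
 [ 668.6 -225.5]
 [ 704.7   59.8]
 [ 456.1   91.3]]
chest ((568.864990234375, 300.343017578125), (196.6074981689453, 298.8731384277344), 88.76778411865234) [[417.3 205.3]
 [716.2 198.8]
 [720.4 395.4]
 [421.6 401.8]] [162.6 169.2 179.4]
```

Request:
jog_arm(plan=[[0.33,2,-3,3,0.6],[0.33,5,-7,4,1.2],[0.33,8,-12,4,1.8],[0.33,11,-17,4,2.4],[0.33,14,-22,4,3.05],[0.33,17,-26,4,3.05],[0.33,19,-31,4,3.05],[0.33,22,-36,4,3.05],[0.33,25,-40,4,3.05],[0.33,27,-44,4,3.05]], force=20)

```text
clock: 1.1
tool_pos: [463.7, 174.8, 444.7]
tcp_rot: [[-1.0, 0.021, -0.0], [0.021, 1.0, 0.0], [0.0, 0.0, -1.0]]
ft_force: [0.9, 0.3, 0.3]
width: 29.6
finger_force: 0.0
```

Request:
jog_arm(plan=[[0.33,0,-4,0,0],[0.33,0,-6,0,0],[0.33,0,-6,0,0],[0.33,0,-6,0,0],[0.33,0,-6,0,0]])

```text
clock: 1.6
tool_pos: [462.9, 118.0, 444.6]
tcp_rot: [[-1.0, 0.019, -0.0], [0.019, 1.0, 0.0], [0.0, 0.0, -1.0]]
ft_force: [0.5, 1.1, -0.1]
width: 29.0
finger_force: 0.0
```

```bash
python3 - <<'E'
from h import *
np.set_printoptions(precision=3,suppress=True)
s=manip.sense(); print(s["clock"],s["tool_pos"],s["tcp_rot"][:,1] if hasattr(s["tcp_rot"],'shape') else s["tcp_rot"],s["width"],s["ft_force"],s["joint_positions"])
c=cam("wrist"); im,d=manip.read_camera("wrist"); print(c); cv2.imwrite("pics/w1.png",im); np.savez("w1.npz",im=im,d=d,K=c[0],R=c[1],o=c[2])
E
```

```text
1.6 [462.859 118.027 444.622] [0.019 1.    0.   ] 28.970977345682126 [ 0.484  1.091 -0.127] [-0.666 -0.03   0.316  1.788  0.009  1.382  1.2  ]
(array([[350.118,   0.   , 319.695],
       [  0.   , 350.118, 243.334],
       [  0.   ,   0.   ,   1.   ]]), array([[ 0.019,  0.957,  0.291],
       [ 1.   , -0.018, -0.006],
       [-0.   ,  0.291, -0.957]]), array([383.016, 119.863, 423.886]))
```

View pics/w1.png

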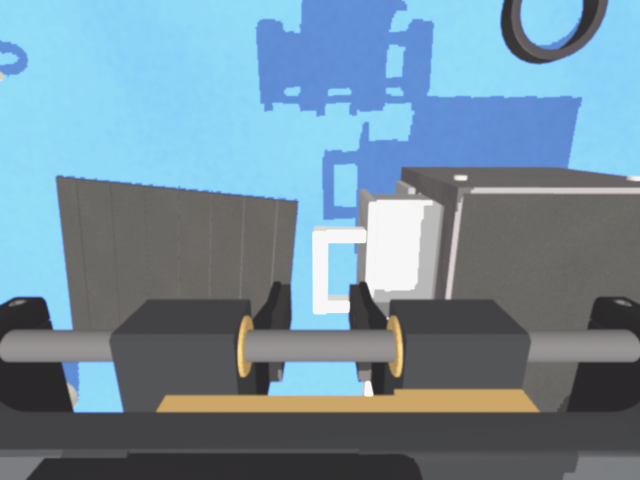

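```bash
python3 - <<'E'
from h import *
np.set_printoptions(precision=1,suppress=True)
t=np.load("top0.npz"); w=np.load("w1.npz"); ct=cam("top"); cw=(w["K"],w["R"],w["o"])
def comp(im,x0,y0,x1,y1,th):
    m=np.zeros((480,640),np.uint8); m[y0:y1,x0:x1]=(im.astype(int).min(2)>th)[y0:y1,x0:x1]
    n,l,st,ce=cv2.connectedComponentsWithStats(m); i=1+st[1:,4].argmax(); return l==i,st[i]
mt,_=comp(t["im"],231,235,262,270,190); mw,st=comp(w["im"],300,220,364,320,185); print(st)
for r in(238,241,244,250,255,260,263,266): x=np.flatnonzero(mt[r]); print("t",r,x.min(),x.max(),len(x))
for r in(229,235,245,260,275,290,298,305,311): x=np.flatnonzero(mw[r]); print("w",r,x, ) if 0 else print("w",r,x.min(),x.max(),len(x), t and w["im"][r,310:332,0])
Pw=cloud(cw,w["d"])
for uv in((320,232),(320,270),(320,305),(400,215),(400,290),(375,290)): print(uv,Pw[uv[1],uv[0]])
# chest front wall edge & panel top by wrist depth
r=205
for u in range(355,480,6): print(u,Pw[215,u],w["im"][215,u])
E
```

```text
[ 312  226   52   89 2336]
t 238 233 249 17
t 241 246 249 4
t 244 245 249 5
t 250 245 249 5
t 255 244 248 5
t 260 244 248 5
t 263 244 248 5
t 266 231 248 18
w 229 314 363 50 [247 247 247 240 218 207 206 207 207 207 208 208 208 207 208 207 211 219
 224 224 225 224]
w 235 312 363 52 [247 247 247 247 247 247 247 247 247 247 247 247 247 247 247 247 247 247
 247 247 247 247]
w 245 312 327 16 [247 247 247 247 247 247 247 247 247 247 247 247 247 247 247 247 247 247
 247 247 247 247]
w 260 312 327 16 [247 247 247 247 247 247 247 247 247 247 247 247 247 247 247 247 247 247
 247 247 247 247]
w 275 312 327 16 [247 247 247 247 247 247 247 247 247 247 247 247 247 247 247 247 247 247
 247 247 247 247]
w 290 312 327 16 [247 247 247 247 247 247 247 247 247 247 247 247 247 247 247 247 247 247
 247 247 247 247]
w 298 313 347 35 [247 247 247 247 247 247 247 247 247 247 247 247 247 247 247 247 247 236
 212 206 205 205]
w 305 313 349 37 [247 247 247 247 247 247 247 247 247 247 247 247 247 247 247 247 247 247
 247 247 247 247]
w 311 313 348 36 [247 247 247 247 247 247 247 247 247 247 247 247 247 247 247 2
[... 306 characters left out ...]
7 147.8] [161 163 165]
373 [443.1 160.9 151.8] [247 247 247]
379 [458.2 177.1  83.8] [247 247 247]
385 [458.4 183.2  83.3] [247 247 247]
391 [458.7 189.3  82.7] [247 247 247]
397 [458.9 195.3  82.3] [247 247 247]
403 [459.1 201.4  82. ] [247 247 247]
409 [459.4 207.6  81.1] [247 247 247]
415 [459.4 213.4  81.7] [246 247 247]
421 [459.2 219.   82.8] [246 246 247]
427 [459.3 225.   82.9] [185 186 187]
433 [459.2 230.7  83.7] [185 186 187]
439 [459.8 237.3  81.8] [179 179 180]
445 [442.4 215.2 159.6] [90 90 96]
451 [439.8 215.2 171.7] [91 91 95]
457 [438.4 217.1 178.2] [208 207 215]
463 [441.2 226.4 166.1] [101 105 107]
469 [440.9 230.2 167.7] [102 106 108]
475 [441.3 235.2 166.4] [101 104 107]
```

Request:
jog_arm(plan=[[0.33,3.3,0,-1,0],[0.33,3.3,0,-5,0],[0.33,3.3,0,-8,0],[0.33,3.3,0,-9,0],[0.33,3.3,0,-9,0]], force=20)

```text
clock: 2.15
tool_pos: [495.7, 117.4, 353.9]
tcp_rot: [[-1.0, 0.02, -0.002], [0.02, 1.0, -0.001], [0.002, -0.001, -1.0]]
ft_force: [0.4, 0.1, 0.1]
width: 29.0
finger_force: 0.0
```

```bash
python3 - <<'E'
from h import *
np.set_printoptions(precision=1,suppress=True)
w=np.load("w1.npz"); print(tri((w["K"],w["R"],w["o"]),(319.7,271.5),cam("top"),(246.5,252.4)))
s=manip.sense(); print(s["tool_pos"],s["ft_force"])
c=cam("wrist"); im,d=manip.read_camera("wrist"); cv2.imwrite("pics/w2.png",im)
P=cloud(c,d)
m=(P[...,2]>135)&(P[...,2]<148)&(im.min(2)>185)&(np.abs(P[...,1]-118)<12)&(np.abs(P[...,0]-496)<50); print(m.sum(),np.nanpercentile(P[m],[2,50,98],axis=0))
E
```

```text
(array([495.5, 118.2, 139.3]), np.float64(1.155208939989375))
[495.7 117.4 353.9] [0.4 0.1 0.1]
2640 [[458.5 112.  137.1]
 [489.3 118.5 142.1]
 [528.6 128.9 143.5]]
```

View pics/w2.png

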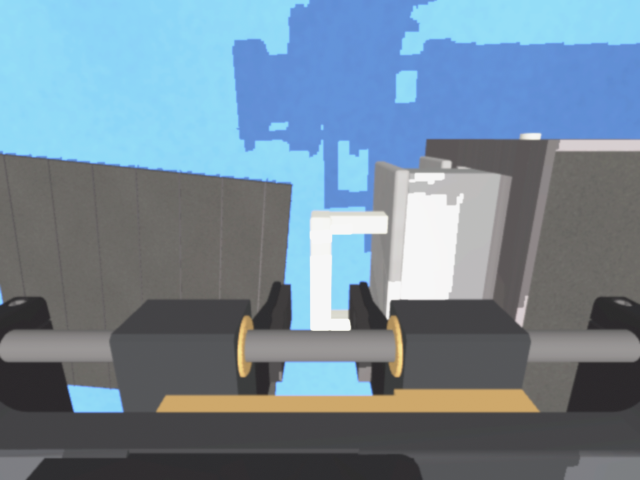

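Request:
jog_arm(plan=[[0.33,0,0.1,-3,0],[0.33,0,0.1,-4.5,0],[0.33,0,0.1,-5,0],[0.33,0,0.1,-5.4,0],[0.33,0,0.1,-5.4,0]])

```text
clock: 2.7
tool_pos: [496.5, 117.9, 301.8]
tcp_rot: [[-1.0, 0.021, 0.001], [0.021, 1.0, 0.001], [-0.001, 0.001, -1.0]]
ft_force: [0.1, -0.0, 0.2]
width: 29.4
finger_force: 0.0
```

Request:
jog_arm(plan=[[0.7,0,0,0,0],[0.9,0,0,0,0],[0.9,0,0,0,0],[0.9,0,0,0,0],[0.9,0,0,0,0],[0.9,0,0,0,0]], force=15)

```text
clock: 3.3
tool_pos: [496.2, 117.6, 301.0]
tcp_rot: [[-1.0, 0.022, 0.0], [0.022, 1.0, 0.0], [-0.0, 0.0, -1.0]]
ft_force: [0.3, -0.5, 2.3]
width: 11.8
finger_force: 15.0
```

Request:
jog_arm(plan=[[0.9,0,-0.6,0,0],[0.9,0,-1.4,0,0],[0.9,0,-2.4,0,0],[0.9,-0.1,-3.4,0,0],[0.9,-0.1,-4.4,0,0],[0.9,-0.1,-5.2,0,0],[0.9,-0.1,-5.8,0,0],[0.9,-0.1,-6.2,0,0],[0.9,-0.1,-6.2,0,0]], force=20)

```text
clock: 4.2
tool_pos: [495.1, 54.7, 300.7]
tcp_rot: [[-1.0, 0.022, -0.0], [0.022, 1.0, -0.001], [0.0, -0.001, -1.0]]
ft_force: [0.1, -3.0, 1.2]
width: 11.7
finger_force: 20.0
```

Request:
jog_arm(plan=[[0.9,0,-0.3,0,0],[0.9,0,-0.6,0,0],[0.9,0,-0.9,0,0],[0.9,0,-1.0,0,0],[0.9,0,-1.0,0,0]])

```text
clock: 4.7
tool_pos: [495.1, 45.4, 300.8]
tcp_rot: [[-1.0, 0.022, -0.0], [0.022, 1.0, -0.0], [0.0, -0.0, -1.0]]
ft_force: [-0.6, 0.5, 0.1]
width: 11.6
finger_force: 20.0
```

Request:
jog_arm(plan=[[0.9,0,-0.2,0,0],[0.9,0,-0.4,0,0],[0.9,0,-0.6,0,0],[0.9,0,-0.6,0,0]])

```text
clock: 5.1
tool_pos: [495.1, 39.2, 300.8]
tcp_rot: [[-1.0, 0.022, -0.0], [0.022, 1.0, -0.0], [0.0, -0.0, -1.0]]
ft_force: [-1.0, -0.1, -0.3]
width: 11.5
finger_force: 20.0
```

Request:
jog_arm(plan=[[0.9,0,-0.2,0,0],[0.9,0,-0.4,0,0],[0.9,0,-0.6,0,0],[0.9,0,-0.6,0,0]])

```text
clock: 5.5
tool_pos: [495.1, 33.2, 300.8]
tcp_rot: [[-1.0, 0.022, -0.0], [0.022, 1.0, -0.0], [0.0, -0.0, -1.0]]
ft_force: [0.2, -0.5, -0.6]
width: 12.1
finger_force: 20.0
```

Request:
jog_arm(plan=[[0.9,0,-0.2,0,0],[0.9,0,-0.4,0,0],[0.9,0,-0.5,0,0],[0.9,0,-0.5,0,0]])

```text
clock: 5.9
tool_pos: [495.1, 28.4, 300.8]
tcp_rot: [[-1.0, 0.022, -0.0], [0.022, 1.0, -0.0], [0.0, -0.0, -1.0]]
ft_force: [-0.9, 0.3, 0.3]
width: 12.0
finger_force: 20.0
```

Request:
jog_arm(plan=[[0.9,0,-0.2,0,0],[0.9,0,-0.4,0,0],[0.9,0,-0.4,0,0]])

```text
clock: 6.2
tool_pos: [495.1, 24.3, 300.8]
tcp_rot: [[-1.0, 0.022, -0.0], [0.022, 1.0, -0.0], [0.0, -0.0, -1.0]]
ft_force: [0.5, -1.0, -0.9]
width: 11.8
finger_force: 20.0
```

Request:
jog_arm(plan=[[0.9,0,-0.1,0,0],[0.9,0,-0.2,0,0],[0.9,0,-0.3,0,0],[0.9,0,-0.3,0,0]])

```text
clock: 6.6
tool_pos: [495.1, 21.5, 300.8]
tcp_rot: [[-1.0, 0.022, -0.0], [0.022, 1.0, -0.0], [0.0, -0.0, -1.0]]
ft_force: [0.2, 0.9, -0.8]
width: 12.0
finger_force: 20.0
```

```bash
python3 - <<'E'
from h import *
s=manip.sense(); print(s["tool_pos"],s["ft_force"])
im,d=manip.read_camera("scene"); cv2.imwrite("pics/s2.png",cv2.resize(im[130:280,300:500],(800,600)))
im,d=manip.read_camera("top"); c=cam("top"); P=cloud(c,d)
np.set_printoptions(precision=1,suppress=True)
cv2.imwrite("pics/t2.png",cv2.resize(im[140:310,120:300],(720,600)))
for u in range(200,300,3): print(u,P[245,u],im[245,u])
E
```

```text
[495.07873174  21.48882602 300.77458549] [ 0.19883596  0.87195827 -0.79635676]
200 [509.1 228.6 167.8] [50 53 53]
203 [508.3 220.5 171.9] [79 80 82]
206 [508.8 213.7 169.5] [35 34 36]
209 [525.2 223.   80.8] [88 88 86]
212 [524.1 214.2  86.7] [170 170 169]
215 [525.3 207.6  80.6] [175 176 174]
218 [524.6 199.2  84.1] [105 104 102]
221 [524.1 191.1  86.8] [104 104 102]
224 [524.8 183.9  83.4] [175 175 175]
227 [524.6 176.1  84.1] [168 169 168]
230 [523.8 167.7  88.9] [170 169 169]
233 [526.  161.7  76.8] [170 170 170]
236 [523.9 152.4  87.9] [170 170 169]
239 [524.8 145.4  83.2] [170 170 169]
242 [525.2 138.   81. ] [162 161 161]
245 [497.9 111.4 228.4] [84 82 81]
248 [497.4 104.1 231.4] [83 83 85]
251 [440.9  61.3 535.9] [181 200 209]
254 [440.8  55.8 536.3] [127 141 149]
257 [440.2  50.  539.7] [155 174 183]
260 [439.6  44.2 542.9] [159 177 187]
263 [438.8  38.4 547.2] [167 186 196]
266 [437.5  32.3 554.5] [172 191 200]
269 [437.5  26.9 554.6] [175 193 202]
272 [437.9  21.7 552.1] [177 196 206]
275 [437.  16. 557.] [177 196 206]
278 [436.8  10.5 558.4] [177 197 207]
281 [437.5   5.4 554.7] [177 196 206]
284 [437.8   0.1 552.6] [173 193 202]
287 [438.6  -5.  548.8] [169 189 198]
290 [438.4 -10.5 549.4] [165 184 192]
293 [439.6 -15.5 543. ] [156 174 184]
296 [441.  -20.7 535.5] [ 96 103 110]
299 [441.1 -26.1 535.2] [174 192 202]
```

View pics/s2.png

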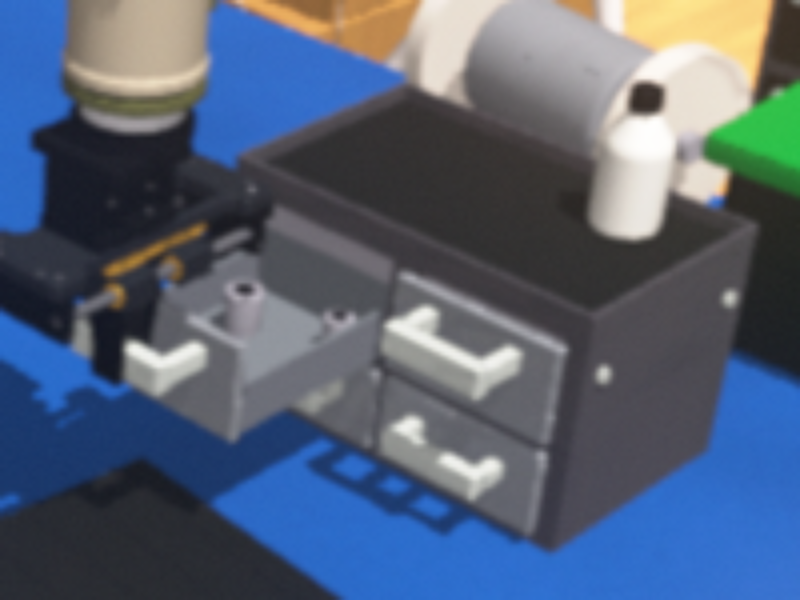

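Request:
jog_arm(plan=[[0.9,0,-0.1,0,0],[0.9,0,-0.2,0,0],[0.9,0,-0.2,0,0]])

```text
clock: 7.0
tool_pos: [495.0, 20.9, 300.8]
tcp_rot: [[-1.0, 0.02, -0.0], [0.02, 1.0, 0.002], [0.0, 0.002, -1.0]]
ft_force: [-1.1, 6.0, -0.8]
width: 12.2
finger_force: 20.0
```

Request:
jog_arm(plan=[[0.9,0,-0.1,0,0],[0.9,0,-0.2,0,0],[0.9,0,-0.2,0,0]])

```text
clock: 7.3
tool_pos: [495.0, 20.4, 300.8]
tcp_rot: [[-1.0, 0.019, -0.0], [0.019, 1.0, 0.004], [0.0, 0.004, -1.0]]
ft_force: [-0.7, 13.5, -1.8]
width: 11.8
finger_force: 20.0
```

Request:
jog_arm(plan=[[0.9,0,0.25,0,0],[0.9,0,0.25,0,0],[0.9,0,0.4,0.6,0],[0.9,0,0.6,1.2,0],[0.9,0,0.75,1.8,0],[0.9,0,0.75,1.8,0]], force=8)

```text
clock: 7.9
tool_pos: [495.4, 25.0, 319.8]
tcp_rot: [[-1.0, 0.021, 0.001], [0.021, 1.0, 0.0], [-0.001, 0.0, -1.0]]
ft_force: [0.6, -0.1, -1.7]
width: 13.5
finger_force: 8.3
```

Request:
jog_arm(plan=[[0.9,0,0.2,0.6,0],[0.9,0,0.4,1.2,0],[0.9,0,0.7,1.7,0],[0.9,0,1.0,2.3,0],[0.9,0,1.25,2.9,0],[0.9,0,1.5,3.4,0],[0.9,0,1.5,3.4,0]])

```text
clock: 8.6
tool_pos: [495.2, 40.7, 353.5]
tcp_rot: [[-1.0, 0.021, 0.001], [0.021, 1.0, 0.001], [-0.001, 0.001, -1.0]]
ft_force: [0.0, -0.2, -3.6]
width: 16.3
finger_force: 9.0
```

```bash
cat > tilt.py <<'E'
from h import *
np.set_printoptions(precision=1,suppress=True)
def tilt(save=None):
    # scene camera: outer +x side wall (top edge) of drawer at x~556
    im,d=manip.read_camera("scene"); P=cloud(cam("scene"),d)
    if save: cv2.imwrite(save,cv2.resize(im[110:290,290:490],(660,594)))
    np.savez("last_scene.npz",im=im,P=P)
    y0=manip.sense()["tool_pos"][1]
    m=(np.abs(P[...,0]-555.5)<7)&(P[...,1]>y0+48)&(P[...,1]<y0+170)&(P[...,2]>20)&(P[...,2]<260)
    Q=P[m]; rows=[]
    for y in np.arange(y0+50,y0+170,8):
        q=Q[np.abs(Q[:,1]-y)<4]
        if len(q)>8: rows.append((y,np.percentile(q[:,2],5),np.percentile(q[:,2],95),len(q)))
    rows=np.array(rows); print(rows)
    r=rows[(rows[:,2]-rows[:,1])>25]
    for k in(1,2):
        p=np.polyfit(r[:,0],r[:,k],1); print("edge",k,"tilt deg",-np.degrees(np.arctan(p[0])),"z at mouth 215:",np.polyval(p,215))
E
python3 - <<'E'
from tilt import *
tilt("pics/s3.png"); s=manip.sense(); print(s["tool_pos"],s["ft_force"])
E
```

```text
[[ 90.4 118.9 152.3  20. ]
 [ 98.4 118.3 149.7  28. ]
 [106.4 114.1 149.4  26. ]
 [114.4 112.  148.4  25. ]
 [122.4 112.6 146.2  27. ]
 [130.4 106.3 141.7  26. ]
 [138.4 106.1 140.6  22. ]
 [146.4 106.9 138.4  25. ]
 [154.4 102.7 134.9  26. ]
 [162.4 100.1 132.2  26. ]
 [170.4  98.4 132.5  26. ]
 [178.4  94.  128.6  20. ]
 [186.4  93.9 127.4  24. ]
 [194.4  76.6 124.5  28. ]
 [202.4  27.1 118.2  92. ]]
edge 1 tilt deg 26.665613288708933 z at mouth 215: 64.76383542234768
edge 2 tilt deg 16.047484419674692 z at mouth 215: 117.93901993053706
[495.1  40.4 353.1] [ 0.1 -0.1 -2.5]
```

View pics/s3.png

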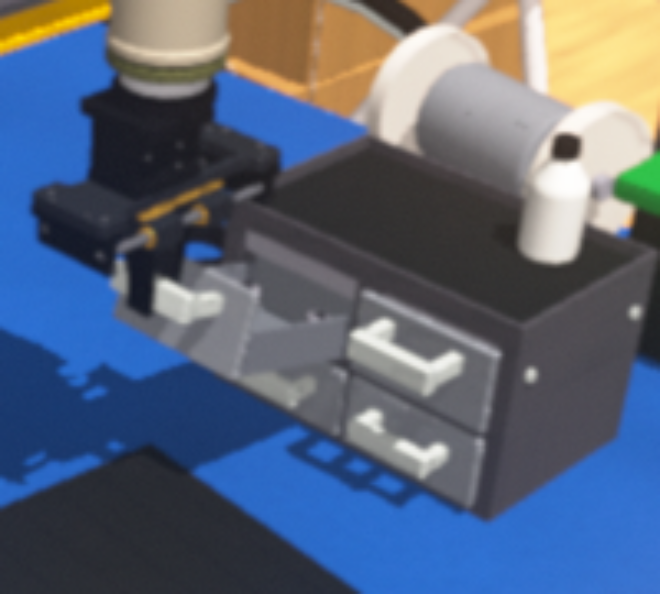

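Request:
jog_arm(plan=[[0.9,0,0.3,0.5,0],[0.9,0,0.65,1.0,0],[0.9,0,1.0,1.55,0],[0.9,0,1.4,2.1,0],[0.9,0,1.75,2.55,0],[0.9,0,2.1,3.05,0],[0.9,0,2.1,3.05,0]])

```text
clock: 9.35
tool_pos: [495.2, 61.8, 384.0]
tcp_rot: [[-1.0, 0.021, 0.001], [0.021, 1.0, 0.0], [-0.001, 0.0, -1.0]]
ft_force: [0.3, -0.5, -4.2]
width: 18.9
finger_force: 9.6
```

```bash
python3 - <<'E'
from tilt import *
tilt(); s=manip.sense(); print(s["tool_pos"],s["ft_force"],s["width"])
E
```

```text
[[111.5 136.7 169.7  23. ]
 [119.5 136.  170.4  23. ]
 [127.5 128.5 164.6  23. ]
 [135.5 123.1 160.4  32. ]
 [143.5 121.9 157.4  26. ]
 [151.5 118.1 153.9  31. ]
 [159.5 116.9 147.9  22. ]
 [167.5 109.4 146.6  25. ]
 [175.5 107.  141.9  24. ]
 [183.5 100.9 138.4  25. ]
 [191.5 100.2 134.1  24. ]
 [199.5  25.4 126.3  70. ]
 [207.5  29.3 176.1 115. ]
 [215.5  48.6 175.2  41. ]]
edge 1 tilt deg 44.29995938890745 z at mouth 215: 49.845452362442245
edge 2 tilt deg 8.246493717253012 z at mouth 215: 147.0242612197027
[495.1  61.5 383.6] [-0.4  0.1 -3.2] 18.707226665079702
```

Request:
jog_arm(plan=[[0.9,0,0.4,0.5,0],[0.9,0,0.8,0.95,0],[0.9,0,1.2,1.35,0],[0.9,0,1.6,1.75,0],[0.9,0,2.0,2.15,0],[0.9,0,2.0,2.15,0],[0.9,0,2.0,2.15,0]])

```text
clock: 10.1
tool_pos: [495.1, 81.2, 404.8]
tcp_rot: [[-1.0, 0.021, 0.0], [0.021, 1.0, 0.0], [-0.0, 0.0, -1.0]]
ft_force: [0.2, 0.1, -3.8]
width: 21.1
finger_force: 10.2
```

```bash
python3 - <<'E'
from tilt import *
tilt("pics/s4.png"); s=manip.sense(); print(s["tool_pos"],s["ft_force"],s["width"])
E
```

```text
[[131.1 143.1 180.6  22. ]
 [139.1 138.7 174.2  29. ]
 [147.1 131.3 170.6  29. ]
 [155.1 129.  168.3  30. ]
 [163.1 121.8 159.1  26. ]
 [171.1 116.1 155.   27. ]
 [179.1 113.2 148.1  26. ]
 [187.1 104.8 142.3  30. ]
 [195.1  33.5 139.1  26. ]
 [203.1  23.  139.9 102. ]
 [211.1  37.2 178.5 107. ]
 [219.1  80.3 167.2  11. ]
 [243.1 167.  171.5  10. ]]
edge 1 tilt deg 51.663862859436236 z at mouth 215: 47.17913577095385
edge 2 tilt deg 12.973186971078059 z at mouth 215: 151.0352603466272
[495.1  81.1 404.7] [-0.6  0.2 -3.9] 20.867001249404023
```

View pics/s4.png

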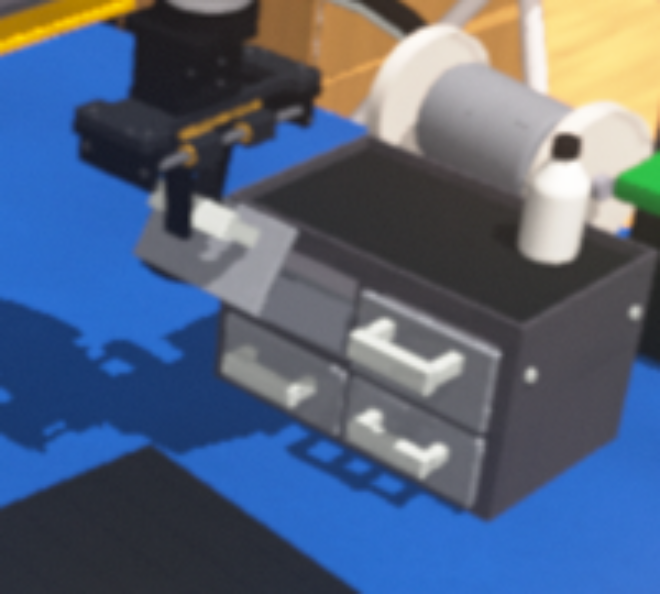

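Request:
jog_arm(plan=[[0.9,0,-0.2,0,0],[0.9,0,-0.4,0,0],[0.9,0,-0.6,0,0],[0.9,0,-0.6,0,0]])

```text
clock: 10.55
tool_pos: [495.1, 74.6, 404.8]
tcp_rot: [[-1.0, 0.022, -0.0], [0.022, 1.0, -0.0], [0.0, -0.0, -1.0]]
ft_force: [0.1, -1.2, -1.7]
width: 20.8
finger_force: 10.3
```

Request:
jog_arm(plan=[[0.9,0,0,0,0],[0.9,0,0,0,0],[0.9,0,0,0,0]], force=20)

```text
clock: 10.85
tool_pos: [495.1, 75.2, 404.7]
tcp_rot: [[-1.0, 0.021, -0.0], [0.021, 1.0, -0.0], [0.0, -0.0, -1.0]]
ft_force: [-0.4, 0.0, -3.9]
width: 19.9
finger_force: 21.2
```

Request:
jog_arm(plan=[[0.9,0,0,0,0],[0.9,0,0,0,0],[0.9,0,0,0,0]], force=9)

```text
clock: 11.15
tool_pos: [495.1, 75.3, 404.8]
tcp_rot: [[-1.0, 0.021, 0.0], [0.021, 1.0, 0.0], [-0.0, 0.0, -1.0]]
ft_force: [0.4, 0.3, -3.9]
width: 21.0
finger_force: 11.2
```

```bash
python3 - <<'E'
from tilt import *
tilt(); s=manip.sense(); print(s["tool_pos"],s["ft_force"],s["width"])
E
```

```text
[[125.2 143.9 180.6  21. ]
 [133.2 137.5 177.9  28. ]
 [141.2 133.7 171.5  29. ]
 [149.2 125.7 166.4  32. ]
 [157.2 124.5 158.6  26. ]
 [165.2 116.  155.4  26. ]
 [173.2 109.9 149.5  28. ]
 [181.2 108.2 143.3  30. ]
 [189.2  97.3 141.   24. ]
 [197.2  29.8 132.6  48. ]
 [205.2  24.7 164.5 104. ]
 [213.2  39.4 178.4  87. ]]
edge 1 tilt deg 53.480157325521 z at mouth 215: 37.44575179133534
edge 2 tilt deg 14.617146288209804 z at mouth 215: 148.03560056470323
[495.1  75.2 404.8] [-0.3 -0.3 -3.2] 20.751144197599842
```

Request:
jog_arm(plan=[[0.9,0,-0.2,0,0],[0.9,0,-0.4,0,0],[0.9,0,-0.5,0,0],[0.9,0,-0.5,0,0]], force=12)

```text
clock: 11.6
tool_pos: [495.1, 69.9, 404.8]
tcp_rot: [[-1.0, 0.022, -0.0], [0.022, 1.0, 0.0], [0.0, 0.0, -1.0]]
ft_force: [-1.2, 1.0, -3.8]
width: 21.9
finger_force: 12.0
```

Request:
jog_arm(plan=[[0.9,0,-0.2,0,0],[0.9,0,-0.4,0,0],[0.9,0,-0.5,0,0],[0.9,0,-0.5,0,0]])

```text
clock: 12.0
tool_pos: [495.1, 65.0, 404.8]
tcp_rot: [[-1.0, 0.022, 0.0], [0.022, 1.0, 0.0], [-0.0, 0.0, -1.0]]
ft_force: [0.1, -1.2, -2.9]
width: 22.5
finger_force: 12.0
```

Request:
jog_arm(plan=[[0.9,0,-0.25,0,0],[0.9,0,-0.5,0,0],[0.9,0,-0.7,0,0],[0.9,0,-0.7,0,0]], force=14)

```text
clock: 12.4
tool_pos: [495.1, 57.7, 404.7]
tcp_rot: [[-1.0, 0.022, -0.0], [0.022, 1.0, -0.0], [0.0, -0.0, -1.0]]
ft_force: [0.6, -0.3, -4.3]
width: 22.7
finger_force: 14.0
```

```bash
python3 - <<'E'
from tilt import *
tilt("pics/s5.png"); s=manip.sense(); print(s["tool_pos"],s["ft_force"],s["width"])
E
```

```text
[[107.9 104.6 152.9  26. ]
 [115.9  95.8 145.   32. ]
 [123.9  86.7 136.1  33. ]
 [131.9  85.1 131.2  32. ]
 [139.9  73.6 118.5  31. ]
 [147.9  63.9 112.3  34. ]
 [155.9  54.7 101.3  32. ]
 [163.9  61.2  93.7  24. ]
 [171.9  64.7  87.   14. ]
 [187.9  77.4  90.6  11. ]
 [195.9  22.5  93.5  16. ]
 [203.9  25.4 165.5  81. ]
 [211.9  34.6 178.1  83. ]]
edge 1 tilt deg 37.17985216444342 z at mouth 215: 18.478073009231565
edge 2 tilt deg -4.6329836863986396 z at mouth 215: 134.7338602968461
[495.1  57.9 404.7] [ 0.1 -0.1 -3.9] 22.637964111748307
```

View pics/s5.png

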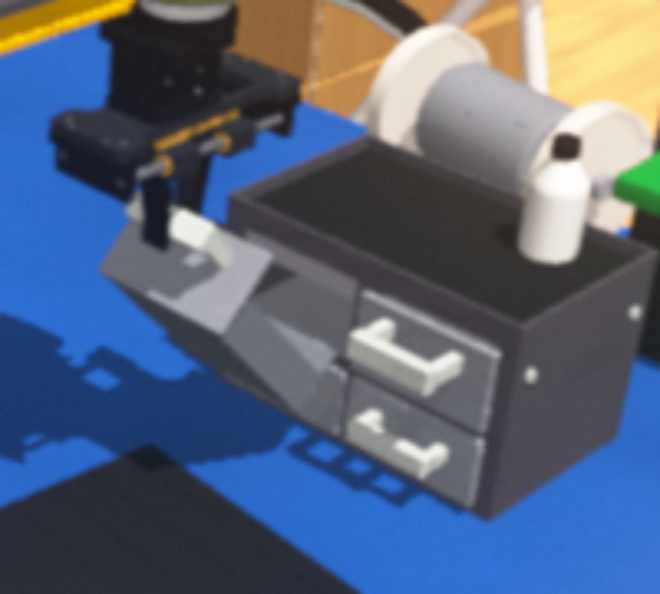

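Request:
jog_arm(plan=[[0.9,0,-0.2,0,0],[0.9,0,-0.6,0.1,0],[0.9,0,-1.2,0.3,0],[0.9,0,-1.9,0.6,0],[0.9,0,-2.7,1.0,0],[0.9,0,-3.5,1.4,0],[0.9,0,-4.3,1.7,0],[0.9,0,-4.9,1.9,0],[0.9,0,-5.2,2,0],[0.9,0,-5.2,2,0]], force=16)

```text
clock: 13.45
tool_pos: [495.1, 5.7, 424.9]
tcp_rot: [[-1.0, 0.022, 0.0], [0.022, 1.0, 0.0], [-0.0, 0.0, -1.0]]
ft_force: [1.2, 0.5, -3.9]
width: 22.7
finger_force: 16.0
```

Request:
jog_arm(plan=[[0.9,0,-0.3,0,0],[0.9,0,-0.9,0,0],[0.9,0,-1.6,0,0],[0.9,0,-2.4,0,0],[0.9,0,-3.2,0,0],[0.9,0,-4.0,0,0],[0.9,0,-4.6,0,0],[0.9,0,-4.9,0,0],[0.9,0,-5,0,0]], force=22)

```text
clock: 14.35
tool_pos: [495.1, -44.2, 424.8]
tcp_rot: [[-1.0, 0.022, 0.0], [0.022, 1.0, 0.0], [0.0, 0.0, -1.0]]
ft_force: [-0.7, 0.3, -2.9]
width: 21.9
finger_force: 22.0
```

Request:
jog_arm(plan=[[0.95,0.2,-0.3,0,0],[0.95,0.6,-0.9,0,0],[0.95,1.2,-1.8,0,0],[0.95,2,-2.8,0,0],[0.95,2.8,-3.8,0,0],[0.95,3.6,-4.8,0,0],[0.95,4.3,-5.5,0,0],[0.95,4.7,-5.9,0,0],[0.95,5,-6,0,0],[0.95,5,-6,0,0]], force=32)

```text
clock: 15.35
tool_pos: [545.4, -103.6, 424.6]
tcp_rot: [[-1.0, 0.021, -0.0], [0.021, 1.0, 0.0], [0.0, 0.0, -1.0]]
ft_force: [0.6, -0.0, -4.3]
width: 21.4
finger_force: 32.0
```

Request:
jog_arm(plan=[[0.98,0,0,0,0],[0.98,0,0,0,0],[0.98,0,0,0,0],[0.98,0,0,0,0]], force=42)

```text
clock: 15.75
tool_pos: [545.0, -103.7, 424.9]
tcp_rot: [[-1.0, 0.021, 0.0], [0.021, 1.0, 0.0], [-0.0, 0.0, -1.0]]
ft_force: [0.5, 0.6, -3.9]
width: 21.1
finger_force: 42.0
```

Request:
jog_arm(plan=[[0.98,0.3,-0.5,0,0],[0.98,0.8,-1.5,0,0],[0.98,1.2,-3,0,0],[0.98,1.4,-4.5,0,0],[0.98,1.4,-6,0,0],[0.98,1.4,-7.5,0,0],[0.98,1.4,-8.5,0,0],[0.98,1.4,-8.9,0,0],[0.98,1.4,-8.9,0,0]], force=55)

```text
clock: 16.65
tool_pos: [559.1, -193.4, 424.7]
tcp_rot: [[-1.0, 0.022, -0.0], [0.022, 1.0, -0.0], [0.0, -0.0, -1.0]]
ft_force: [0.7, 0.1, -3.2]
width: 20.8
finger_force: 55.0
```

```bash
python3 - <<'E'
from h import *
np.set_printoptions(precision=1,suppress=True)
s=manip.sense(); print(s["tool_pos"],s["width"])
im,d=manip.read_camera("scene"); P=cloud(cam("scene"),d); cv2.imwrite("pics/s6.png",im)
m=(np.abs(P[...,0]-620)<9)&(P[...,2]>30); y0=s["tool_pos"][1]
Q=P[m]
for y in np.arange(y0+30,y0+215,10):
    q=Q[np.abs(Q[:,1]-y)<5]
    if len(q)>4: print(y,np.percentile(q[:,2],[4,96]),len(q))
E
```

```text
[ 559.1 -193.4  424.7] 20.815568687263553
-163.39560031904927 [151.9 614.8] 115
-153.39560031904927 [140.2 241.8] 83
-143.39560031904927 [131.8 179.7] 58
-133.39560031904927 [122.  168.8] 55
-123.39560031904927 [110.2 159.1] 62
-113.39560031904927 [100.6 146.4] 53
-103.39560031904927 [ 89.1 136.4] 55
-93.39560031904927 [ 81.1 127.6] 53
-83.39560031904927 [ 79.1 117.7] 42
-73.39560031904927 [ 88.2 107.7] 21
-63.395600319049265 [100.  111.2] 18
-53.395600319049265 [110.1 115.7] 16
```

View pics/s6.png

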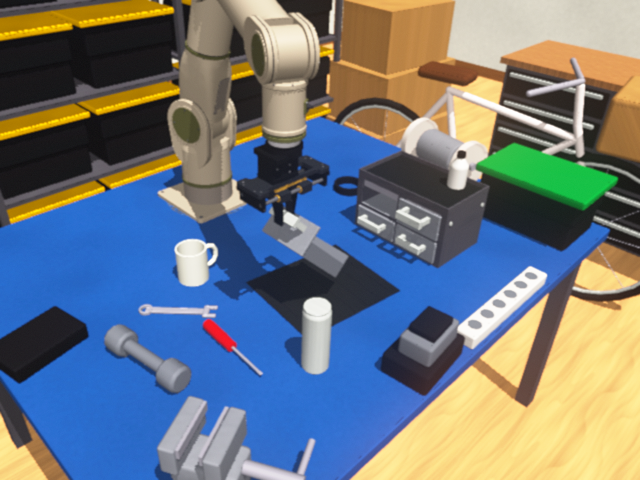

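Request:
jog_arm(plan=[[0.98,0,0.5,0,0],[0.98,0.1,1.5,-0.3,0],[0.98,0.1,3,-1,0],[0.98,0.2,4.5,-1.8,0],[0.98,0.2,6,-2.8,0],[0.98,0.2,7.5,-3.8,0],[0.98,0.2,8.8,-4.7,0],[0.98,0.2,9.7,-5.3,0],[0.98,0.2,10.1,-5.6,0],[0.98,0.2,10.1,-5.6,0]], force=40)

```text
clock: 17.7
tool_pos: [561.1, -91.4, 368.4]
tcp_rot: [[-1.0, 0.021, -0.001], [0.021, 1.0, 0.0], [0.001, 0.0, -1.0]]
ft_force: [-0.5, -0.3, -4.4]
width: 21.1
finger_force: 40.0
```

```bash
cat > side.py <<'E'
from h import *
np.set_printoptions(precision=1,suppress=True)
s=manip.sense(); print(s["tool_pos"],s["width"],s["ft_force"])
im,d=manip.read_camera("scene"); P=cloud(cam("scene"),d)
m=(np.abs(P[...,0]-622)<9)&(P[...,2]>3); y0=s["tool_pos"][1]
Q=P[m]
for y in np.arange(y0+30,y0+215,10):
    q=Q[np.abs(Q[:,1]-y)<5]
    if len(q)>4: print(int(y),np.percentile(q[:,2],[4,96]),len(q))
E
python3 side.py
```

```text
[561.1 -91.4 368.4] 21.09639915500685 [-0.5 -0.3 -4.4]
-61 [  5.6 555.8] 171
-51 [  4.3 187. ] 82
-41 [  4.5 119.4] 66
-31 [  4.4 111. ] 64
-21 [ 4.6 99.5] 68
-11 [ 5.1 89. ] 61
-1 [ 3.7 77.2] 57
8 [ 4.2 68.2] 64
18 [ 4.4 60.9] 44
28 [ 3.4 50.5] 28
38 [ 3.4 52.6] 27
48 [ 3.9 59.3] 27
58 [ 3.4 50.6] 19
68 [3.2 6.6] 7
```

Request:
jog_arm(plan=[[0.95,0,0,-0.4,0],[0.95,0,0,-0.8,0],[0.95,0,0,-1.1,0],[0.95,0,0,-1.2,0],[0.95,0,0,-1.2,0]], force=25)

```text
clock: 18.25
tool_pos: [561.2, -92.4, 357.1]
tcp_rot: [[-1.0, 0.022, 0.001], [0.022, 1.0, -0.0], [-0.001, -0.0, -1.0]]
ft_force: [0.1, -2.0, 0.4]
width: 21.8
finger_force: 25.0
```

Request:
jog_arm(plan=[[0.95,0,0,-0.15,0],[0.95,0,0,-0.3,0],[0.95,0,0,-0.4,0],[0.95,0,0,-0.4,0]], force=20)

```text
clock: 18.65
tool_pos: [561.5, -93.4, 354.5]
tcp_rot: [[-1.0, 0.023, 0.003], [0.023, 1.0, -0.002], [-0.003, -0.002, -1.0]]
ft_force: [-1.7, -6.7, 9.5]
width: 22.0
finger_force: 20.0
```

Request:
jog_arm(plan=[[0.95,0,-0.5,0,0],[0.95,0,-1.1,-0.3,0],[0.95,0,-1.6,-0.6,0],[0.95,0,-2.05,-0.9,0],[0.95,0,-2.5,-1.3,0],[0.95,0,-3.0,-1.7,0],[0.95,0,-3.5,-2.1,0],[0.95,0,-3.5,-2.1,0]], force=12)

```text
clock: 19.45
tool_pos: [560.8, -127.6, 330.9]
tcp_rot: [[-1.0, 0.022, -0.001], [0.022, 1.0, -0.0], [0.001, -0.0, -1.0]]
ft_force: [-0.2, -0.6, 0.1]
width: 20.7
finger_force: 12.0
```

```bash
python3 side.py
```

```text
[ 560.8 -127.6  330.9] 20.675966564776804 [-0.2 -0.6  0.1]
-97 [  4.5 520.8] 156
-87 [  3.6 156.6] 90
-77 [  4.2 107.5] 66
-67 [  4.2 100.5] 58
-57 [ 4.2 94.1] 63
-47 [ 4.5 87.3] 58
-37 [ 4.7 83.1] 58
-27 [ 4.7 75.3] 50
-17 [ 3.7 67.2] 59
-7 [ 3.9 60. ] 58
2 [ 3.9 52.5] 56
12 [ 5.1 48.7] 43
22 [ 4.8 40.8] 31
32 [ 3.3 50.6] 33
42 [ 3.7 52.1] 30
52 [3.3 7.1] 13
62 [3.1 8.5] 14
```

Request:
jog_arm(plan=[[0.95,0,-0.45,-0.4,0],[0.95,0,-0.9,-0.8,0],[0.95,0,-1.35,-1.25,0],[0.95,0,-1.8,-1.7,0],[0.95,0,-2.2,-2.15,0],[0.95,0,-2.6,-2.65,0],[0.95,0,-3.0,-3.15,0],[0.95,0,-3.35,-3.65,0],[0.95,0,-3.7,-4.15,0],[0.95,0,-3.7,-4.15,0]])

```text
clock: 20.5
tool_pos: [560.8, -164.4, 289.5]
tcp_rot: [[-1.0, 0.022, -0.001], [0.022, 1.0, -0.0], [0.001, -0.0, -1.0]]
ft_force: [-0.4, -1.0, -0.7]
width: 16.8
finger_force: 12.0
```

Request:
jog_arm(plan=[[0.95,0,-0.35,-0.5,0],[0.95,0,-0.65,-1.0,0],[0.95,0,-0.95,-1.55,0],[0.95,0,-1.25,-2.1,0],[0.95,0,-1.55,-2.65,0],[0.95,0,-1.8,-3.2,0],[0.95,0,-2.05,-3.75,0],[0.95,0,-2.3,-4.3,0],[0.95,0,-2.5,-4.9,0],[0.95,0,-2.5,-4.9,0]])

```text
clock: 21.5
tool_pos: [560.7, -189.1, 240.3]
tcp_rot: [[-1.0, 0.022, -0.001], [0.022, 1.0, 0.0], [0.001, 0.0, -1.0]]
ft_force: [-0.8, 1.2, -2.2]
width: 12.7
finger_force: 11.8
```

Request:
jog_arm(plan=[[0.95,0,-0.15,-0.4,0],[0.95,0,-0.3,-0.8,0],[0.95,0,-0.4,-1.1,0],[0.95,0,-0.4,-1.3,0],[0.95,0,-0.4,-1.3,0]])

```text
clock: 22.0
tool_pos: [561.1, -193.6, 229.3]
tcp_rot: [[-1.0, 0.022, 0.001], [0.022, 1.0, -0.0], [-0.001, -0.0, -1.0]]
ft_force: [-5.2, 2.3, 10.6]
width: 12.0
finger_force: 12.0
```

Request:
jog_arm(plan=[[0.95,0,0,-0.1,0],[0.95,0,0,-0.2,0],[0.95,0,0,-0.3,0],[0.95,0,0,-0.3,0]])

```text
clock: 22.4
tool_pos: [561.3, -194.6, 227.3]
tcp_rot: [[-1.0, 0.023, 0.003], [0.023, 1.0, -0.002], [-0.003, -0.002, -1.0]]
ft_force: [-5.4, -2.6, 15.7]
width: 12.3
finger_force: 12.1
```

```bash
python3 side.py
```

```text
[ 561.3 -194.6  227.3] 12.281811333965244 [-5.4 -2.6 15.7]
-164 [57. 77.] 13
-154 [52.3 77.8] 42
-134 [36.1 43.6] 9
-124 [27.4 43.9] 19
-114 [17.6 44.1] 29
-104 [ 4.7 44.2] 49
-94 [ 5.1 43.6] 50
-84 [ 3.8 44.1] 49
-74 [ 3.6 44.7] 52
-64 [ 3.9 45.8] 50
-54 [ 3.5 46. ] 53
-44 [ 4.7 46.2] 50
-34 [ 4. 46.] 49
-24 [ 4.2 47.3] 48
-14 [ 3.6 49.3] 51
-4 [ 3.8 49.2] 47
5 [ 3.9 69.9] 66
15 [ 3.5 29.5] 25
```

Request:
jog_arm(plan=[[0.95,0,0,0.2,0],[0.95,0,0,0.35,0],[0.95,0,0,0.35,0],[0.95,0,0,0.35,0]], force=3)

```text
clock: 22.85
tool_pos: [561.0, -193.0, 228.6]
tcp_rot: [[-1.0, 0.022, -0.0], [0.022, 1.0, -0.0], [0.0, -0.0, -1.0]]
ft_force: [0.7, -1.6, -1.5]
width: 12.1
finger_force: 3.0
```

```bash
python3 side.py
```

```text
[ 561.  -193.   228.6] 12.061958108758022 [ 0.7 -1.6 -1.5]
-163 [54.4 75.6] 14
-153 [53.3 79.1] 38
-133 [35.2 43.4] 11
-123 [28.5 43.2] 18
-113 [13.8 41.6] 28
-103 [ 3.6 41.3] 48
-93 [ 3.5 41.8] 53
-83 [ 3.5 41.6] 50
-73 [ 4.5 41.7] 46
-63 [ 4.2 42.1] 53
-53 [ 3.9 41.9] 42
-43 [ 4.2 42.3] 47
-33 [ 4.4 42.8] 46
-23 [ 4.6 41.3] 42
-13 [ 3.9 42.9] 45
-3 [ 4.  41.3] 40
6 [ 4.6 62.8] 66
16 [ 3.5 38. ] 12
```

Request:
jog_arm(plan=[[0.7,0,0,0,0],[0.5,0,0,0,0],[0.33,0,0,0,0],[0.33,0,0,0,0],[0.33,0,0,0,0]])

```text
clock: 23.4
tool_pos: [561.1, -192.8, 228.8]
tcp_rot: [[-1.0, 0.021, 0.0], [0.021, 1.0, 0.0], [-0.0, 0.0, -1.0]]
ft_force: [0.4, 0.2, 0.1]
width: 28.2
finger_force: 0.0
```

Request:
jog_arm(plan=[[0.33,0,0,1,0],[0.33,0,0,3,0],[0.33,0,0,6,0],[0.33,0,0,10,0],[0.33,0,0,15,0],[0.33,-5,0,20,0],[0.33,-9,0,22,0],[0.33,-12,0,22,0],[0.33,-15,0,22,0],[0.33,-15,0,22,0]])

```text
clock: 24.4
tool_pos: [407.8, -194.2, 450.2]
tcp_rot: [[-1.0, 0.024, 0.003], [0.024, 1.0, 0.002], [-0.003, 0.002, -1.0]]
ft_force: [1.2, -0.2, 0.0]
width: 29.0
finger_force: 0.0
```

```bash
python3 - <<'E'
from h import *
np.set_printoptions(precision=1,suppress=True)
im,d=manip.read_camera("scene"); im2,d2=manip.read_camera("top"); s=manip.sense(); print(s["clock"],s["tool_pos"],s["ft_force"],s["width"])
a=cv2.resize(im[150:350,140:500],(720,400)); cv2.imwrite("pics/f.png",np.vstack([a[:300],cv2.resize(im2[150:300,120:480],(720,300))]))
P=cloud(cam("top"),d2); m=(P[...,2]>36)&(P[...,2]<50)&(abs(P[...,0]-562)<75)&(abs(P[...,1]+67)<100); print(cv2.minAreaRect(P[m][:,:2].astype(np.float32)),m.sum())
m=(P[...,2]>30)&(P[...,2]<90)&(abs(P[...,0]-562)<75)&(P[...,1]>-165)&(P[...,1]<40); r=P[m];print(np.nanpercentile(r,[1,99],axis=0))
E
```

```text
24.5 [ 410.7 -193.   449.7] [-0.6  0.  -0.1] 29.466239553040797
((560.3660278320312, -77.28255462646484), (172.92062377929688, 124.62539672851562), 88.07987213134766) 289
[[ 496.5 -162.5   30.8]
 [ 623.2   12.5   82.3]]
```

View pics/f.png

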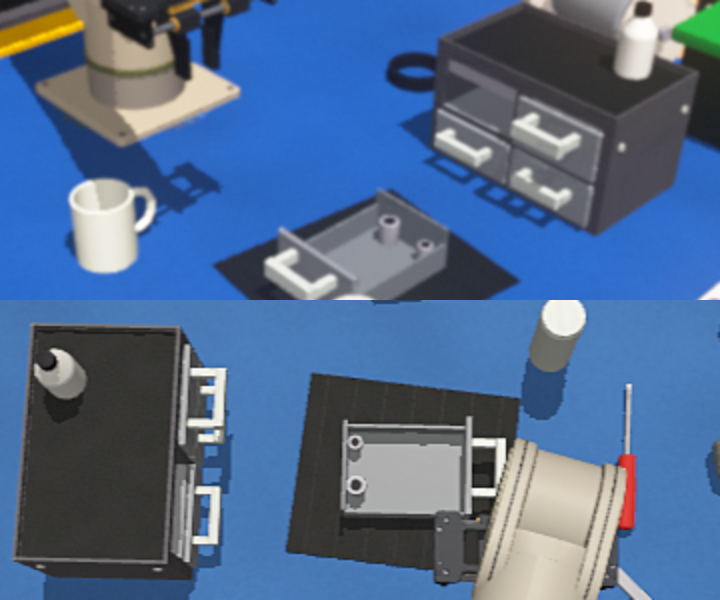

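The final picture shows the drawer level in the middle of the mat. Both sockets stand at its tail, around (355,442) and (355,485) in the lower half. The other drawer is shut, and the mug, oil bottle and spray can are where they were.

```bash
python3 -c "
from plant import manip
print(manip.close_job())"
```

```text
the job is handed in; nothing more can be done
None
```

The drawer is out of the chest and sits upright and level in the middle of the mat (centred to about 2 mm), with both sockets still in it; the job was handed in at about 24.5 s, and the robot was clear of everything.

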